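Set the clamp screw on the lens stand

TASK

Two screw-clamp stands are on the repair bench. On the one that holds the tall ribbed lens barrel, turn the thumbscrew clockwise until it bottoms, then back it off an eighth of a turn (45 degrees) so the lens is held without strain, and let go. Leave the thumbscrew of the other stand, with the flat ring, as it is.

Things in the scene. Friction and masses are not known exactly. Their poses are not given: they have to be found in the camera images.
- thumbscrew (a joint): How far the lens stand's screw is backed off from bottom, rad: 0 = bottomed on a hard stop, growing counterclockwise seen from above, to 1.6; an eighth of a turn is 0.785. Starts at 1.1 to 1.45. Turns at 0.06 N m, stays where left, does not rise or sink. Bottomed, its wing lies in line with the stand's arm; backed off an eighth, at 45 degrees to it.
- thumbscrew_grip (a point): On the vertical screw axis, inside the upright steel wing (flat bar 44 mm long, 12 thick, 34 high) of the lens stand's thumbscrew, 11 mm below its top, 34 mm above the arm's top face. Turns with the wing: x along its length, y across its flat faces, z up. Pinch the flats from above, centred on the axis. Under the wing, a round collar 26 mm wide, 12 high, stands on the arm.
- lens_stand: Fixed clamp stand with the tall black ribbed lens barrel (68 mm wide, 70 high). Origin: underside, below the screw axis. Base plate 150 x 100 x 12 mm; column at x = -75 mm; dark arm 26 mm wide from x = -105 to 20 mm, top 116 mm up, the thumbscrew on it at x = 0. Highest is the wing, 161 mm; clear around it. The other stand is alike but holds a flat black ring, 95 mm wide, 20 high.
- other_tip (a point): On one end of the wing of the OTHER stand's thumbscrew (the stand with the flat ring), 22 mm from its axis, 150 mm above that stand's underside. To be left where it is; that wing's angle differs from run to run.
Things that resemble listed ones, but are neither listed nor needed, are in the scene too. What is shaped like the lens_stand but red is not meant.

How it is judged (in metres and radians):
On the way:
1. the lens stand's thumbscrew is turned clockwise until it bottoms (within 7 degrees of its stop) (value of joint thumbscrew below 0.12 rad), for 0.2 s.
At the end, for the whole second after the job is handed in: The lens stand's thumbscrew rests 45 degrees (12 degrees either way) counterclockwise of its bottomed position, and the other stand's thumbscrew is where it was (wing tip within 8 mm) (value of joint thumbscrew between 0.575 and 0.995 rad and velocity of joint thumbscrew between -0.1 and 0.1 rad/s and distance of other_tip from where it was at the start of the episode below 0.008 m); the robot touches nothing.
It fails at once if the other stand's thumbscrew is turned (its wing tip moves more than 8 mm) (distance of other_tip from where it was at the start of the episode above 0.008 m).
It also fails if it takes over 38 s, if anything falls off the work surface, if the arm or the gripper's body presses on something with over 40 N, if the wrist force passes 120 N, or if a joint passes its speed limit or range.

ROBOT

A 6-joint arm with a two-finger parallel gripper is mounted at the origin on the work surface. World frame = base frame: x ahead of the robot, y to its left, z up, the work surface at z = 0. Lengths are in m, angles in degrees, forces in N, time in s.
With the tool pointing down it reaches from about 0.4 to 0.825 m from the base axis. Payload 7 kg.
Tool frame: the origin (TCP) lies on the centre line of the jaws, within the pads' length; the fingertips stand 8 mm ahead of it and the grasp point (between the pads) lies 11 mm behind it (r.tcp_to_tips is the distance from the TCP to the fingertips, in m); z points along the fingers, y is the direction in which the jaws open and shut (so a half turn about z gives the same grasp; the last joint's range is limited). The gripper opens to 88 mm and grips with 3 to 60 N. Pads are 19 mm wide; open, the fingers measure 130 mm over their backs; the gripper's body (78 mm by 193 mm) begins 47 mm behind the grasp point.
Start: joints at [-58.722, 20.546, 0.682, 0, -70.136, -16.507], TCP at [0.172, -0.653, 0.235] pointing down, gripper open.
Joint ranges: [-176.03, 176.03], [-82.01, 121.73], [-58.28, 71.71], [-173.87, 95.51], [-174.79, -0.11], [-173.66, 173.66]. Speed limits (degrees/s): [136.94, 136.94, 172.46, 180, 180, 180].

INTERFACE

Orientations are given as [roll, pitch, yaw] about the fixed x, y, z axes, in that order (R = Rz(yaw) Ry(pitch) Rx(roll)).
In Python, from plant import r gives the robot as it stands.
- The arm moves only by the tool drive_tool, never from a script. Its argument "plan" is text: rows parted by semicolons, each of 4 numbers parted by spaces: the shift along the tool's x, y, z in cm, then the turn about the tool's z in rad. A call has 1 to 8 rows; each row is the pose to reach, as a shift and turn from the pose commanded when the call began, along the tool's axes at that moment; what a row does not reach only later rows make up. A row lasts 1/8 s, in which the tool goes at most 62.5 mm and 10.7 degrees, less where a joint would pass 70% of its speed; a pose out of reach is approached as far as the arm can. A call with a gripper value outside its range is refused whole. "fingers" is the closure, from -1 (fully open) to 1 (shut), set as the call begins (left out, the last holds). The fingers move at their own pace and stop on an object; "squeeze" is the grip in N (left out, the last holds). Time passes only in rows, so rows that repeat a pose let the fingers close. It gives the time, the measured TCP pose, the force and the opening at its end, in the units of the state.
- r.get_state(): the state, without advancing time (a new reading comes with each control period).
- r.capture(name): name is "scene" or "side" or "wrist"; returns a dict with "frame" (480x640x3 uint8, red, green, blue), "fovy" (degrees; the focal length in pixels is half the picture's height over the tangent of half this angle, whatever the lens; pixels are square), "cx", "cy" (the principal point, pixels), "rvec" (rotation vector, rad) and "tvec" (3), from world to camera coordinates, as OpenCV has them. Camera axes: x right, y down, z forward; pixel columns grow to the right and rows downward; lengths in m; the calibration is good to about 2 mm. A picture is of the moment at which its call begins. There is no depth.
- r.close_job(): hands the job in, once; it reports no verdict.
The state is a dict: "time_s": time; "joints": joint angles; "qd": joint speeds; "joint_torque": joint torques, N m; "tcp_pos": TCP position; "eef_rot": TCP orientation; "contact_force": force on the tool from outside, world axes, zero at the start; "moment": the same for the moment, N m; "gripper_width": finger opening in m.
Only numpy, scipy, OpenCV 4.12 (cv2) and the standard library are available. Lean on these libraries where they do the work, as an engineer would, in place of code of your own. Each camera call takes 0.05 s, during which the arm holds its last target. There are 200 camera calls.

## Working session

There is one attempt and no reset: what is moved stays moved. The work goes in short steps, Python scripts to look and compute and a tool call to move; the robot and the scene stay as the last step left them, time stands still between calls to the robot, and variables do not carry over. Pictures are saved under pics/ and viewed, about 8 in all and at most 12, crops included, and the job is handed in when it is done.

Besides the shell and the picture viewer there is one more tool, called after "Emit:" as a command line: name --argument value ..., lists and objects as JSON in quotes. drive_tool: Moves the arm, as the interface text tells. Its arguments: {"type":"object","properties":{"plan":{"type":"string"},"fingers":{"type":"number"},"squeeze":{"type":"number"}},"required":["plan"]}

```bash
mkdir -p pics; cat > h.py <<'E'
import numpy as np, cv2
from plant import r
def cap(n):
    c=r.capture(n); f=240/np.tan(np.radians(c['fovy'])/2)
    c['K']=np.array([[f,0,c['cx']],[0,f,c['cy']],[0,0,1.]]); c['R']=cv2.Rodrigues(np.array(c['rvec'],float))[0]; c['t']=np.array(c['tvec'],float)
    c['bgr']=cv2.cvtColor(c['frame'],cv2.COLOR_RGB2BGR); return c
def ray(c,u,v):
    d=c['R'].T@np.linalg.inv(c['K'])@np.array([u,v,1.]); return -c['R'].T@c['t'], d
def onz(c,u,v,z):
    o,d=ray(c,u,v); return o+d*(z-o[2])/d[2]
def proj(c,p):
    q=c['K']@(c['R']@np.array(p,float)+c['t']); return q[:2]/q[2]
E
python3 - <<'E'
from h import *
ims={}
for n in('scene','side','wrist'):
    c=cap(n); np.save(f'{n}.npy',c,allow_pickle=True); ims[n]=c['bgr']; print(n,-c['R'].T@c['t'],c['R'][2],c['fovy'])
cv2.imwrite('pics/scene.png',ims['scene']); cv2.imwrite('pics/sw.png',cv2.resize(np.hstack([ims['side'],ims['wrist']]),(800,300)))
cv2.imwrite('pics/side.png',ims['side'])
print(r.get_state())
E
```

```text
scene [1.07733115 0.34723653 0.78894395] [-0.66970421 -0.306521   -0.67641788] 55.771047162213065
side [-0.284687    0.91002401  0.75501997] [ 0.5440399  -0.67095336 -0.50382752] 43.37949870983246
wrist [ 0.10356969 -0.67114692  0.38336065] [ 0.25166126  0.06642541 -0.96553316] 70.07355670946838
{'time_s': 0.15, 'joints': array([-5.87219485e+01,  2.05830027e+01,  6.45710770e-01, -1.25589860e-02,
       -7.01366432e+01, -1.65087180e+01]), 'qd': array([ 0.11026097, -0.06149695,  0.22508924, -0.0139321 ,  0.12989567,
        0.05347584]), 'joint_torque': array([-6.11918604e-04, -5.83275783e+01,  2.93291312e+01,  7.00133041e+00,
        8.71757657e-03, -1.03818950e-04]), 'tcp_pos': array([ 0.17196743, -0.65235437,  0.23383233]), 'eef_rot': array([ 1.79925757e+02, -9.69005302e-03, -1.65234935e+02]), 'contact_force': array([ 0.3078618 , -0.65892313, -0.08627527]), 'moment': array([-0.02191957, -0.02513237, -0.02425641]), 'gripper_width': 0.08742242037825318}
```

View pics/scene.png

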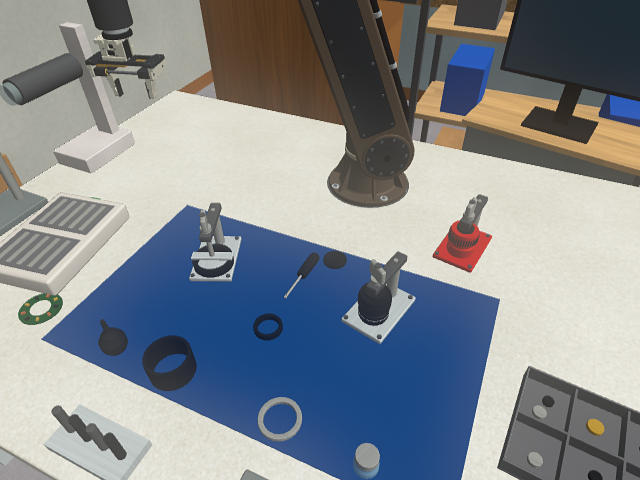

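View pics/sw.png

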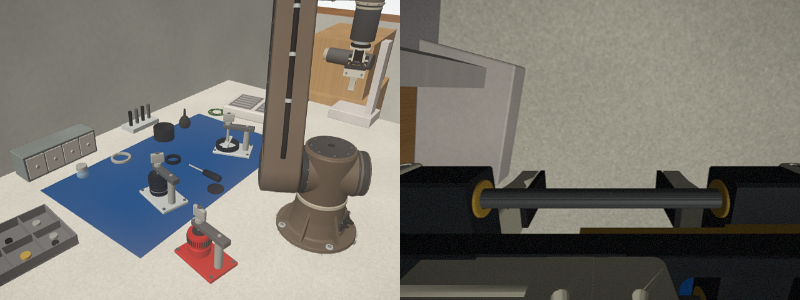

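Three stands show in the scene view. The one at (378,300) has a grey plate and a tall black barrel, so it is the target. The one at (215,250) holds the flat ring, so it must be left alone. The one at (463,235) is red and not meant. I'll confirm this in an enlarged crop from both views.

```bash
python3 - <<'E'
from h import *
a=cv2.imread('pics/scene.png')[235:345,335:425]; b=cv2.imread('pics/side.png')[225:345,210:310]
a=cv2.resize(a,(400,489),interpolation=cv2.INTER_CUBIC); b=cv2.resize(b,(400,480),interpolation=cv2.INTER_CUBIC)
o=np.zeros((489,800,3),np.uint8); o[:,:400]=a; o[:480,400:]=b; cv2.imwrite('pics/crop1.png',o)
# approx location: base plate centroid on z=.012 in both views
for n,box in(('scene',(335,425,235,345)),('side',(210,310,225,345))):
    c=np.load(f'{n}.npy',allow_pickle=True).item()
    hsv=cv2.cvtColor(c['bgr'],cv2.COLOR_BGR2HSV); blue=cv2.inRange(hsv,(100,100,40),(130,255,255))
    m=np.zeros_like(blue); x0,x1,y0,y1=box; m[y0:y1,x0:x1]=(255-blue)[y0:y1,x0:x1]
    k,l,st,ce=cv2.connectedComponentsWithStats(m); i=1+st[1:,4].argmax(); print(n,st[i])
    ys,xs=np.where(l==i)
    for t,(u,v) in dict(L=(xs.min(),ys[xs==xs.min()].mean()),R=(xs.max(),ys[xs==xs.max()].mean()),B=(xs[ys==ys.max()].mean(),ys.max())).items(): print(t,u,v,onz(c,u,v,.012).round(4))
E
```

```text
scene [ 335  235   90  109 5968]
L 335 251.54545454545453 [0.3262 0.0346 0.012 ]
R 424 255.5 [0.2514 0.2397 0.012 ]
B 379.5 343 [0.538  0.2236 0.012 ]
side [ 223  243   79  100 3888]
L 223 306.0 [0.5312 0.23   0.012 ]
R 301 322.5 [0.3666 0.1686 0.012 ]
B 261.5 342 [0.3849 0.2648 0.012 ]
```

View pics/crop1.png

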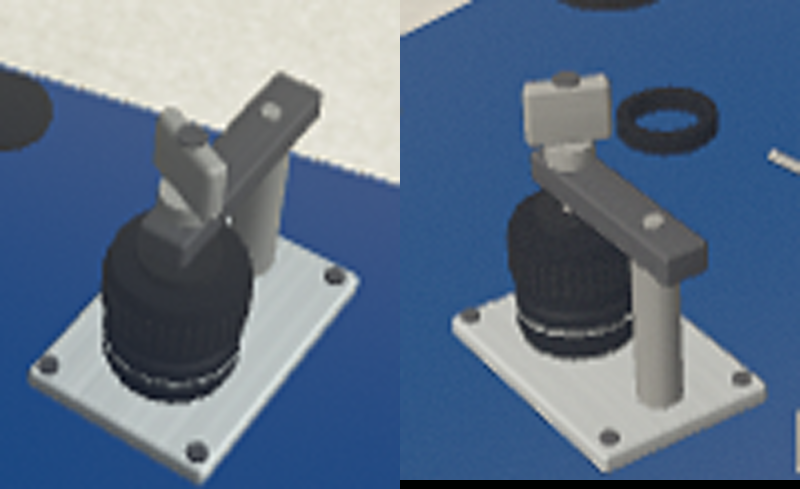

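The crop confirms it: tall ribbed barrel, grey plate, light steel wing. The screw cap is at about scene (378.4,265.4) and side (251.5,244.3), and the bolt on the column is at about scene (396,260) and side (273.5,280). Next I triangulate these.

```bash
python3 - <<'E'
from h import *
S,D=[np.load(f'{n}.npy',allow_pickle=True).item() for n in('scene','side')]
def tri(a,b):
    P=[c['K']@np.c_[c['R'],c['t']] for c in(S,D)]
    X=cv2.triangulatePoints(P[0],P[1],np.array(a,float),np.array(b,float)); return (X[:3]/X[3]).ravel()
cap_=tri((378.4,265.4),(251.5,244.3)); col=tri((396,260),(273.5,280)); print('cap',cap_,'col',col)
pl=[onz(c,u,v,.012)[:2] for c,u,v in((S,335+30/4.444,235+380/4.444),(S,335+200/4.444,235+480/4.444),(S,335+357/4.444,235+280/4.444),(D,223.5,306),(D,261.5,342.5),(D,301,322.5))]
print(np.round(pl,4))
A=[onz(S,378.4,265.4,.161),onz(D,251.5,244.3,.161)];C=[onz(S,396,260,.118),onz(D,273.5,280,.118)];print(np.round(A,4),np.round(C,4))
for a,b in zip(A+[cap_],C+[col]): d=a-b;print('arm',np.degrees(np.arctan2(d[1],d[0])),np.hypot(*d[:2]))
w=lambda c,p,q:(onz(c,*p,.159)-onz(c,*q,.159))
for d in(w(S,(335+163/4.444,235+115/4.444),(335+217/4.444,235+178/4.444)),w(D,(210+124/4,225+86/4),(210+208/4,225+78/4))): print('wing',np.degrees(np.arctan2(d[1],d[0])),np.hypot(*d[:2]))
E
```

```text
cap [0.47604959 0.18850451 0.1641605 ] col [0.40268871 0.20552605 0.11884793]
[[0.5163 0.1313]
 [0.5376 0.2245]
 [0.3921 0.2575]
 [0.5304 0.2293]
 [0.3838 0.2659]
 [0.3666 0.1686]]
[[0.4722 0.1868 0.161 ]
 [0.4799 0.1854 0.161 ]] [[0.4008 0.2043 0.118 ]
 [0.4035 0.2055 0.118 ]]
arm -13.809857439576128 0.07344425822556501
arm -14.672371212496966 0.07903367148988961
arm -13.062901561221649 0.07530970232986123
wing -128.15651695440363 0.043314273859721676
wing 50.73677104506853 0.041816232936246256
```

Lens stand: axis at about (0.4755, 0.187), arm yaw about -13.5°, wing yaw about 51.5°, so the screw sits at about 1.13 rad. I'll approach on an arc, with the yaw going to -128.5°.

```bash
cat >> h.py <<'E'
from scipy.spatial.transform import Rotation as Ro
def shift(*wps):
    s=r.get_state(); R=Ro.from_euler('xyz',s['eef_rot'],degrees=True); p0=s['tcp_pos']
    for w in wps:
        d=R.inv().apply(np.array(w[:3])-p0)*100; dy=(s['eef_rot'][2]-w[3]+180)%360-180
        print(d.round(2),'turn',round(np.radians(dy),3))
E
python3 - <<'E'
from h import *
shift((.44,-.38,.27,-150),(.53,0,.27,-135),(.4755,.187,.25,-128.5))
E
```

```text
[-32.86  19.51  -3.6 ] turn -0.266
[-51.25  53.96  -3.56] turn -0.528
[-50.74  73.43  -1.53] turn -0.641
```

Emit:
drive_tool --plan "-5 3 -3 -0.05; -10 6 -3.6 -0.1; -15 9 -3.6 -0.14; -20 12 -3.6 -0.18; -25 15 -3.6 -0.22; -30 18 -3.6 -0.26; -33 20.5 -3.6 -0.27; -36 25.5 -3.6 -0.3" --fingers -1

```text
time_s: 1.15
tcp_pos: [0.4561, -0.3133, 0.2698]
eef_rot: [180.0, -0.0, -148.0]
contact_force: [1.5, 0.5, -0.0]
gripper_width: 0.0875
```

```bash
python3 - <<'E'
from h import *
print(r.get_state()['tcp_pos'],r.get_state()['eef_rot'])
shift((.53,0,.27,-135),(.4755,.187,.25,-128.5))
E
```

```text
[ 0.45611193 -0.31327963  0.26983083] [ 1.79961938e+02 -4.46355679e-02 -1.48032441e+02]
[-2.285e+01  2.267e+01 -2.000e-02] turn -0.227
[-28.13  41.41   1.99] turn -0.341
```

Emit:
drive_tool --plan "-4 4 0 -0.05; -8 8 0 -0.1; -12 12 0 -0.15; -16 16 0 -0.2; -20 20 0 -0.22; -23 24.5 0 -0.25; -25 29.5 0 -0.28; -26.5 34.5 0.5 -0.32"

```text
time_s: 2.15
tcp_pos: [0.4971, 0.1205, 0.2656]
eef_rot: [-180.0, 0.0, -129.6]
contact_force: [0.1, 0.5, -0.9]
gripper_width: 0.0877
```

```bash
python3 - <<'E'
from h import *
print(r.get_state()['tcp_pos'],r.get_state()['eef_rot'])
shift((.4755,.187,.23,-128.5))
E
```

```text
[0.49706794 0.12050912 0.26556679] [-1.79993192e+02  1.98597615e-02 -1.29633533e+02]
[-3.74  5.9   3.56] turn -0.02
```

Emit:
drive_tool --plan "-1.9 3 1 -0.02; -3.7 5.9 2 -0.02; -3.7 5.9 2 -0.02; -3.7 5.9 2 -0.02"

```text
time_s: 2.65
tcp_pos: [0.4756, 0.1847, 0.2456]
eef_rot: [-180.0, -0.0, -128.5]
contact_force: [-0.1, 0.4, 0.6]
gripper_width: 0.0875
```

```bash
python3 - <<'E'
from h import *
s=r.get_state();print(s['tcp_pos'],s['eef_rot'])
c=cap('wrist'); np.save('w1.npy',c,allow_pickle=True); cv2.imwrite('pics/w1.png',c['bgr'])
print(proj(c,(.4755,.187,.161)), proj(c,(.4755,.187,.128)))
E
```

```text
[0.47557791 0.18473998 0.24558476] [-1.79996787e+02 -1.67207585e-02 -1.28522487e+02]
[323.13911373 250.87719604] [322.92535193 238.76576332]
```

View pics/w1.png

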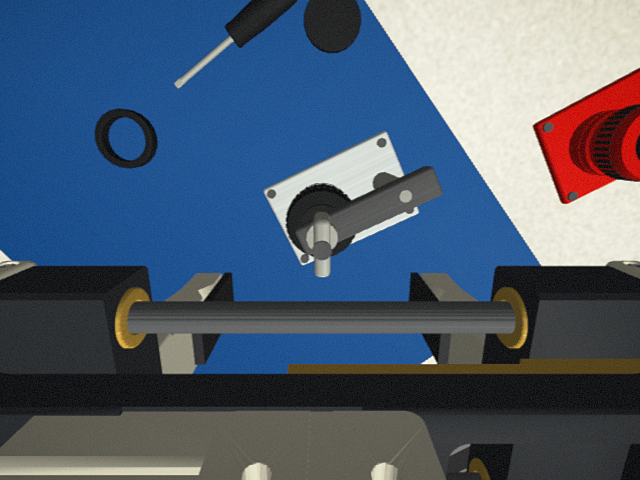

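The wrist view shows the wing upright at column 322 (rows 215-275), with the cap at (322,250) against a projected (323,251). So the wing is in line with the tool's x and centred. I'll descend now.

Emit:
drive_tool --plan "-0.1 0.1 2 0; -0.1 0.1 4 0; -0.1 0.1 5 0; -0.1 0.1 5.5 0; -0.1 0.1 5.5 0;-0.1 0.1 5.5 0"

```text
time_s: 3.45
tcp_pos: [0.4758, 0.1864, 0.1912]
eef_rot: [-180.0, 0.1, -128.6]
contact_force: [0.5, 0.5, -0.2]
gripper_width: 0.0873
```

```bash
python3 - <<'E'
from h import *
s=r.get_state();print(s['tcp_pos'],s['eef_rot'])
c=cap('wrist'); cv2.imwrite('pics/w2.png',c['bgr'])
print(proj(c,(.4755,.187,.161)))
shift((.4755,.187,.142,-128.5))
E
```

```text
[0.47582092 0.1863687  0.19120503] [-1.79982726e+02  5.61523914e-02 -1.28560661e+02]
[322.20155827 277.13105654]
[-0.02  0.06  4.92] turn -0.001
```

View pics/w2.png

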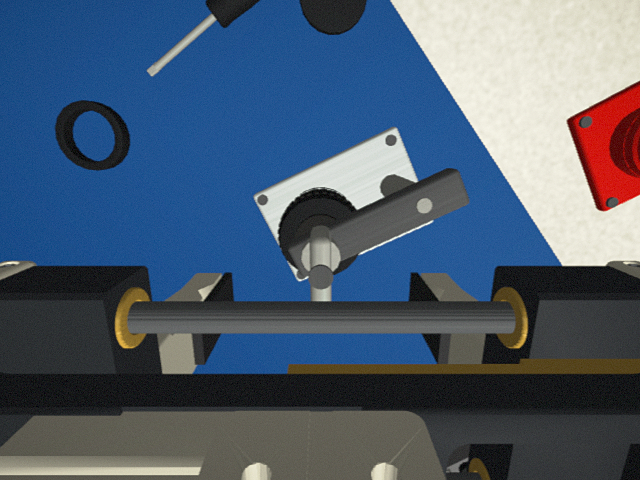

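The cap is at (321,277), as projected, and midway between the jaws (232 and 411). I'll descend and pinch.

Emit:
drive_tool --plan "0 0 2.5 0; 0 0 4 0; 0 0 4.9 0; 0 0 4.9 0; 0 0 4.9 0"

```text
time_s: 4.12
tcp_pos: [0.4758, 0.1865, 0.1421]
eef_rot: [-180.0, 0.0, -128.5]
contact_force: [-0.7, -0.5, 0.4]
gripper_width: 0.0875
```

Emit:
drive_tool --plan "0 0 0 0; 0 0 0 0; 0 0 0 0; 0 0 0 0; 0 0 0 0; 0 0 0 0; 0 0 0 0; 0 0 0 0" --fingers 1 --squeeze 20

```text
time_s: 5.12
tcp_pos: [0.4755, 0.1862, 0.1416]
eef_rot: [-180.0, 0.0, -128.6]
contact_force: [0.8, -1.0, -0.9]
gripper_width: 0.0133
```

```bash
python3 - <<'E'
from h import *
s=r.get_state();print(s)
E
```

```text
{'time_s': 5.125, 'joints': array([ 4.34493738e+01,  9.91441351e+00, -2.72088353e+01,  6.25784949e-04,
       -5.28747176e+01, -8.20108776e+01]), 'qd': array([ 0.02175174,  0.06573228, -0.21680713,  0.63117162,  0.27616606,
       -0.01996091]), 'joint_torque': array([ 5.18753150e-04, -3.89685237e+01,  2.47798634e+01,  5.90175346e+00,
       -7.49992789e-02, -1.47233136e-04]), 'tcp_pos': array([0.47547128, 0.1862094 , 0.14157917]), 'eef_rot': array([-1.79999223e+02,  1.94449502e-03, -1.28561126e+02]), 'contact_force': array([ 0.82325877, -1.00264713, -0.89970022]), 'moment': array([-0.19445745, -0.17194936, -0.03607884]), 'gripper_width': 0.013304322189798965}
```

Emit:
drive_tool --plan "0 0 0 0.12; 0 0 0 0.24; 0 0 0 0.36; 0 0 0 0.48; 0 0 0 0.6; 0 0 0 0.7; 0 0 0 0.8; 0 0 0 0.8"

```text
time_s: 6.12
tcp_pos: [0.4757, 0.1863, 0.1416]
eef_rot: [180.0, 0.0, -174.4]
contact_force: [1.8, 0.1, -2.1]
gripper_width: 0.0117
```

```bash
python3 - <<'E'
from h import *
s=r.get_state();print(s['eef_rot'],s['tcp_pos'],s['contact_force'],s['moment'],s['gripper_width'],s['joints'][5])
E
```

```text
[ 1.79987053e+02  2.29623922e-02 -1.74362525e+02] [0.47567607 0.18633318 0.14161173] [ 1.80579261  0.08134487 -2.06902784] [ 0.15899595 -0.39909785 -0.07533093] 0.011734952037059643 -127.81125824600127
```

Emit:
drive_tool --plan "0 0 0 0.08; 0 0 0 0.16; 0 0 0 0.24; 0 0 0 0.24; 0 0 0 0.24"

```text
time_s: 6.75
tcp_pos: [0.4757, 0.1865, 0.1416]
eef_rot: [180.0, 0.0, 172.0]
contact_force: [2.7, 1.7, -1.2]
gripper_width: 0.0119
```

```bash
cat > st.py <<'E'
from h import *
s=r.get_state();print(s['eef_rot'],s['tcp_pos'],s['contact_force'].round(2),s['moment'].round(3),s['gripper_width'],s['joints'][5])
E
python3 st.py
```

```text
[1.79970251e+02 2.10426167e-02 1.72010429e+02] [0.47567205 0.18648702 0.14161468] [ 2.71  1.69 -1.23] [ 0.531 -0.658 -0.071] 0.011881889271955846 -141.4430180062959
```

Emit:
drive_tool --plan "0 0 0 0.04; 0 0 0 0.06; 0 0 0 0.06; 0 0 0 0.06"

```text
time_s: 7.25
tcp_pos: [0.4757, 0.1865, 0.1416]
eef_rot: [180.0, 0.0, 168.5]
contact_force: [2.4, 2.4, -2.7]
gripper_width: 0.0117
```

```bash
python3 st.py
```

```text
[1.79966977e+02 1.97904505e-02 1.68471575e+02] [0.47567298 0.1865143  0.14162227] [ 2.37  2.44 -2.73] [ 0.999 -0.929 -0.023] 0.011744409442542089 -144.98318422643072
```

Emit:
drive_tool --plan "0 0 0 0.03; 0 0 0 0.05; 0 0 0 0.05; 0 0 0 0.05"

```text
time_s: 7.75
tcp_pos: [0.4757, 0.1865, 0.1416]
eef_rot: [180.0, 0.0, 165.6]
contact_force: [4.2, 4.2, -2.0]
gripper_width: 0.012
```

```bash
python3 st.py
```

```text
[1.79974706e+02 2.19492950e-02 1.65583963e+02] [0.47568637 0.18648021 0.14163593] [ 4.19  4.17 -2.01] [ 1.496 -1.256  0.409] 0.011970500545728943 -147.87881217071964
```

Emit:
drive_tool --plan "0 0 0 0.03; 0 0 0 0.05; 0 0 0 0.05; 0 0 0 0.05"

```text
time_s: 8.25
tcp_pos: [0.4755, 0.1865, 0.1417]
eef_rot: [180.0, 0.0, 162.7]
contact_force: [1.8, 3.9, -1.3]
gripper_width: 0.0129
```

```bash
python3 st.py
```

```text
[1.79978527e+02 1.95220132e-03 1.62674452e+02] [0.47546126 0.18646309 0.14169678] [ 1.77  3.89 -1.28] [ 1.722 -0.669  0.481] 0.012888478895175819 -150.78415624881129
```

The vertical moment jumped from -0.02 to +0.41 N m between yaw 168.5° and 165.6°. After that the jaws were slightly wedged open (12.9 mm). So the screw bottomed at about 167°, close to the 166.5° predicted from the arm. Now back off to a tool yaw of about 211.5° (-148.5°).

Emit:
drive_tool --plan "0 0 0 0; 0 0 0 -0.1; 0 0 0 -0.22; 0 0 0 -0.34; 0 0 0 -0.46; 0 0 0 -0.58; 0 0 0 -0.7; 0 0 0 -0.7"

```text
time_s: 9.25
tcp_pos: [0.4756, 0.186, 0.1417]
eef_rot: [-180.0, 0.0, -157.3]
contact_force: [4.3, 1.9, -1.4]
gripper_width: 0.0119
```

Emit:
drive_tool --plan "0 0 0 -0.08; 0 0 0 -0.15; 0 0 0 -0.15; 0 0 0 -0.15"

```text
time_s: 9.75
tcp_pos: [0.4756, 0.1859, 0.1417]
eef_rot: [-180.0, -0.0, -148.8]
contact_force: [4.5, 0.4, -0.8]
gripper_width: 0.012
```

```bash
python3 st.py
```

```text
[-1.79974402e+02 -4.38888210e-03 -1.48775036e+02] [0.47559017 0.18594801 0.14167546] [ 4.52  0.41 -0.81] [ 0.072 -1.73   0.036] 0.01200305619723693 -102.22820574458777
```

Emit:
drive_tool --plan "0 0 0 0; 0 0 0 0; 0 0 0 0; 0 0 0 0; 0 0 0 0; 0 0 0 0; 0 0 0 0; 0 0 0 0" --fingers -1

```text
time_s: 10.75
tcp_pos: [0.4754, 0.1862, 0.1415]
eef_rot: [180.0, -0.0, -148.6]
contact_force: [-0.2, -0.5, 1.4]
gripper_width: 0.0852
```

Emit:
drive_tool --plan "0 0 -2 0; 0 0 -5 0; 0 0 -8 0; 0 0 -10.4 0; 0 0 -10.4 0; 0 0 -10.4 0; 0 0 -10.4 0"

```text
time_s: 11.62
tcp_pos: [0.4751, 0.1859, 0.2447]
eef_rot: [-180.0, -0.1, -148.6]
contact_force: [0.6, -0.4, -0.4]
gripper_width: 0.088
```

```bash
python3 st.py; python3 - <<'E'
from h import *
c=cap('wrist'); s=cap('scene')
x=lambda n:np.load(f'{n}.npy',allow_pickle=True).item()['bgr']
# other stand before/after + lens stand closeups
a=[im[200:285,180:250] for im in (x('scene'),s['bgr'])]
a=[cv2.resize(i,(247,300),interpolation=cv2.INTER_CUBIC) for i in a]
w=cv2.resize(c['bgr'][120:320,220:460],(306,300-45)); w=cv2.copyMakeBorder(w,0,45,0,0,cv2.BORDER_CONSTANT)
cv2.imwrite('pics/end.png',np.hstack(a+[w]))
o,d=np.array([.4755,.187,.161]),0
for t,z in((0,.161),(31.5,.161)):
    e=np.array([np.cos(np.radians(t)),np.sin(np.radians(t)),0])*.022; print(t,proj(c,o-e),proj(c,o+e))
E
```

```text
[-1.79992410e+02 -9.14421200e-02 -1.48617257e+02] [0.47505516 0.18594256 0.24466565] [ 0.59 -0.38 -0.41] [ 0.016  0.007 -0.009] 0.08798778346549181 -102.06324547419139
0 [339.10731565 224.45784487] [306.89265178 274.8660747 ]
31.5 [322.65088837 219.94487683] [322.70471261 279.00872512]
```

View pics/end.png

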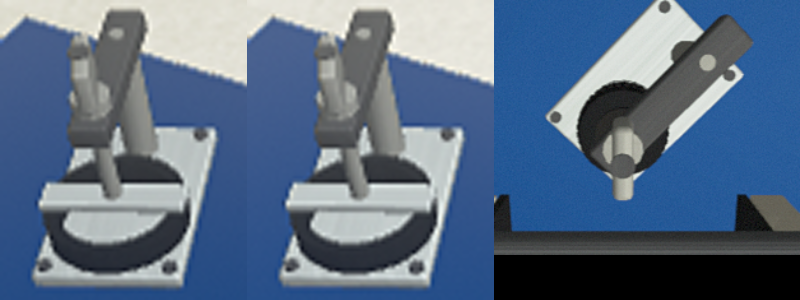

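The other stand looks the same before and after. The lens stand's wing is still upright in the wrist view, so it stayed aligned with the tool at yaw 31.4°, and the arm lies at about 45° to it. The gripper is open and clear.

```bash
python3 -c "
from plant import r
print(r.close_job())"
```

```text
the job is handed in; nothing more can be done
None
```

I turned the lens stand's thumbscrew clockwise to its stop, backed it off about 45°, let go, rose 10 cm clear and handed the job in at about 11.7 s. No verdict was reported.

- **Bottoming:** the vertical moment jumped from about 0 to +0.4 N m at a tool yaw of about 167°. The arm direction from the camera images predicted 166.5°.
- **Back-off:** the wing was left at a yaw of about 31.4°, against an arm at about -13.5°, so roughly 45° backed off. I estimate this is good to about 2°. The last wrist picture shows the wing still there after release.
- **Other stand:** its thumbscrew looked the same before and after, compared by eye in the scene camera crops.
- **Side load:** a moment of up to about 1.9 N m built up across the wrist while gripping. It returned to zero on release, and the contact-force readings stayed below about 6.5 N.
- **Failed checks:** none failed or disagreed.

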